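# Probe a pump controller board on the repair bench

### The job

First slide the carriage by its knob until the square ground pad of the pump's circuit board is centred under the fixed needle, and leave it there. Then take the spring probe out of its stand and hold it upright with its tip on the middle of the large round test pad, pressing gently so that the spring tip is about half pushed in. Finish while still holding the probe like that; leave the other things on the bench where they are.

Things in the scene. Friction and masses are not known exactly. Their poses are not given: they have to be found in the camera images.
- fixture: Fixed dark steel base, 250 x 300 x 10 mm, with a carriage on rails. Origin on the bench below mid-travel; x away from the robot, y the sliding direction, z up. Carriage: aluminium plate, x -110 to +75 mm, 140 mm along y, top at height 22 mm, with a round pump housing on it (132 mm diameter, axis at x = 0, top at height 52 mm, green board flush in its top; parts on the board under 2.5 mm high).
- carriage (a joint): Carriage position along the fixture's y, in m; 0 in mid-travel, range -0.07 to 0.07, grows towards the fixture's +y. About 3 N of friction; it stays where it is left.
- carriage_knob (a point): Centre of the top of the carriage's upright black knob: a round post, 18 mm diameter (14 mm at the very top), 40 mm tall above the carriage plate, top 62 mm above the bench. It stands on the robot's side of the housing, at fixture x = -93 mm, its centre 27 mm from the housing's wall, and moves with the carriage.
- ground_pad (a point): Centre of the square copper ground pad (12 x 12 mm) on the board, on the side away from the robot (40 mm from the housing's axis along the fixture's x), 52 mm above the bench. It moves with the carriage.
- needle_tip (a point): Tip of the fixed needle, 53.5 mm above the bench and 1.5 mm above the board, over the line along which the ground pad travels; the carriage slides freely below it. It hangs from a black arm, 12 mm wide, top 101 mm above the bench, that runs from the needle to a post on the far (+x) side of the base.
- test_pad (a point): Centre of the large round copper test pad on the board: 12 mm diameter (other round pads are under 5 mm), at fixture x = -30 mm, 18 mm towards the fixture's -y from the ground pad, 52 mm above the bench. No other part within 12 mm of its centre. It moves with the carriage.
- stand: Probe stand fixed to the bench: round steel foot 68 mm diameter and 10 mm thick, with an upright tube 32 mm in diameter, 70 mm tall in all, bore 13 mm. Origin at the centre of its underside, z up. The probe must be drawn straight up by 52 mm or more to clear it.
- probe: Spring test probe, 138 mm long, about 60 g, standing upright in the stand, tip down. Origin at the relaxed tip (18 mm above the bench in the stand), z up along the probe. Sprung pin 0 to 12 mm, steel nose of 9.6 mm diameter to 52 mm, black collar of 22 mm diameter 52 to 58 mm (rests on the stand's tube), straight round black handle of 16 mm diameter 58 to 138 mm.
- probe_tip (a point): The rounded tip (4 mm diameter) of the probe's sprung pin. It moves up into the nose as the spring is pressed.
- plunger (a joint): How far the sprung tip is pushed in, in m: 0 relaxed, 0.008 fully in. It takes about 0.7 N to start moving and 0.35 N for each further mm (about 2.1 N at half travel).
- spool: Bystander: loose solder spool with black flanges standing on its flange, 54 mm diameter, 43 mm tall. Origin under its centre.
- flux_jar: Bystander: loose closed jar, 48 mm diameter, 50 mm tall. Origin under its centre.
- screwdriver: Bystander: loose screwdriver, about 150 mm long, lying on the bench to the right of the fixture, with black handle. Origin under its middle.
Mind the look-alikes: they are no part of the job. What is shaped like the probe but red or yellow is not meant. Of the things that look like the stand, take the one that is farthest from the robot's base at the start.

How it is judged:
On the way, in this order (a step that is already met when the one before it is completed fails the run):
1. the ground pad is under the needle (within 5 mm), the carriage at rest and let go (horizontal distance between ground_pad and needle_tip below 0.005 m and velocity of joint carriage between -0.01 and 0.01 m/s and contact force between the fingers and fixture below 0.1 N), for 0.3 s.
2. the probe is held in the fingers, lifted clear of its stand (contact force between the fingers and probe above 1.5 N and contact force between probe and stand below 0.05 N and z of probe_tip in the frame of stand above 0.072 m and contact force between probe and fixture below 0.02 N), for 0.1 s.
At the end, for the whole second after the job is handed in: Gripped probe still, within 8 deg of upright, clear of stand, tip within 5 mm of the test pad's centre, spring in 1.5 to 6.5 mm (0.6 to 4.5 N); ground pad within 5 mm of under the needle; fingers off the fixture; bystanders within 20 mm of their starts (horizontal distance between ground_pad and needle_tip below 0.005 m and contact force between the fingers and probe above 1.5 N and contact force between probe and stand below 0.05 N and horizontal distance between probe_tip and test_pad below 0.005 m and z of probe_tip in the frame of test_pad between -0.003 and 0.003 m and angle between probe's own z axis and vertical below 0.14 rad and value of joint plunger between 0.0015 and 0.0065 m and contact force between probe and fixture between 0.6 and 4.5 N and linear speed of probe below 0.01 m/s and contact force between the fingers and fixture below 0.1 N and distance of each of spool, flux_jar, screwdriver from where it was at the start of the episode below 0.02 m); the arm keeps its last pose, push and grip.
It fails at once if the probe is jabbed into the fixture or board with more than 15 N (contact force between probe and fixture above 15 N).
It fails at once if a bystander is displaced by more than 30 mm (distance of any of spool, flux_jar, screwdriver from where it was at the start of the episode above 0.03 m).
It also fails if it takes over 58 s, if anything falls off the work surface, if the arm or the gripper's body presses on something with over 40 N, if the wrist force passes 120 N, or if a joint passes its speed limit or range.

### The arm

A 7-joint arm with a two-finger parallel gripper is mounted at the origin on the work surface. World frame = base frame: x ahead of the robot, y to its left, z up, the work surface at z = 0. Lengths are in m, angles in rad, forces in N, time in s.
With the tool pointing down it reaches from about 0.425 to 0.925 m from the base axis. Payload 6.8 kg.
Tool frame: the origin (TCP) lies midway between the tips of the shut fingers; the grasp point (between the pads) lies 19 mm behind it; z points along the fingers, y is the direction in which the jaws open and shut (so a half turn about z gives the same grasp; the last joint's range is limited). The gripper opens to 85 mm and grips with 20 to 120 N. Pads are 22 mm wide; open, the fingers measure 114 mm over their backs; the gripper's body (76 mm by 85 mm) begins 54 mm behind the grasp point. The pads swing forward as they close: fully open they stand 13 mm farther back than shut.
Start: joints at [-1.265, 0.477, 0.022, 1.555, -0.011, 1.109, -0.083], TCP at [0.271, 0.618, 0.231] pointing down, gripper open.
Joint ranges: [-2.96, 2.96], [-0.34, 2.1], [-1.41, 1.46], [0.24, 2.44], [-1.37, 4.51], [0.17, 1.92], [-2.96, 2.96]. Speed limits (rad/s): [2.39, 2.39, 3.14, 3.14, 3.14, 3.14, 3.14].

### API

Orientations are given as a unit quaternion [w, x, y, z].
In Python, from station import readout, eyes, ticket gives the robot as it stands. The module is installed in compiled form; this text tells all that it offers.
- The arm moves only by the shell command python3 -m crank 'ROWS' [FORCE]. ROWS is JSON, a list of rows, each an object of numbers: "jaw": the opening in per cent of the stroke, from 0 (shut) to 100 (fully open); "x", "y", "z": the shift along the tool's x, y, z in mm; "ax", "ay", "az": the turn, a rotation vector about the tool's x, y, z in degrees. In form: [{"jaw": .., "x": .., "y": .., "z": .., "ax": .., "ay": .., "az": ..}, ...]. A call has 1 to 12 rows; each row shifts and turns the commanded pose from where the row before left it, along the tool's axes as they then stand; what a row does not reach is not made up. A row lasts 1/8 s, in which the tool goes at most 62.5 mm and 10.7 degrees, less where a joint would pass 70% of its speed; a pose out of reach is approached as far as the arm can. A call with a gripper value outside its range is refused whole. The fingers move at their own pace and stop on an object; FORCE is the grip in N (left out, the last holds). Time passes only in rows, so rows that do not move let the fingers close. It gives the time, the measured TCP pose, the force and the opening at its end, in the units of the state.
- readout.get_obs(): the state, without advancing time (a new reading comes with each control period).
- eyes.read_camera(name): name is "scene" or "top"; returns (picture, depth): 420x560x3 uint8, red, green, blue; 420x560 float32, m along the optical axis (not along the pixel's ray), 0 where there is no reading.
- eyes.calibration(name): a dict with "fx", "fy", "cx", "cy" (pixels), "R" (3x3) and "t" (3): a world point X has camera coordinates R X + t. Camera axes: x right, y down, z forward; pixel columns grow to the right and rows downward; lengths in m; the calibration is good to about 2 mm. A picture is of the moment at which its call begins. calibration takes no time and is no camera call.
- ticket.hand_in(): hands the job in, once; it reports no verdict.
The state is a dict: "t": time; "q": joint angles; "joint_vel": joint speeds; "joint_torque": joint torques, N m; "eef_pos": TCP position; "tool_rot": TCP orientation; "contact_force": force on the tool from outside, world axes, zero at the start; "torque": the same for the moment, N m; "gripper_width": opening from 0.0 (shut) to 1.0 (fully open).
Only numpy, scipy, OpenCV 4.12 (cv2) and the standard library are available. Lean on these libraries where they do the work, as an engineer would, in place of code of your own. Each camera call takes 0.05 s, during which the arm holds its last target. There are 200 camera calls.

## Working session

There is one attempt and no reset: what is moved stays moved. The work goes in short steps, Python scripts to look and compute and a shell command to move; the robot and the scene stay as the last step left them, time stands still between calls to the robot, and variables do not carry over. Pictures are saved under pics/ and viewed, about 8 in all and at most 12, crops included, and the job is handed in when it is done.

```bash
mkdir -p pics; cat > h.py <<'E'
from station import readout, eyes, ticket
import numpy as np, cv2
def shot(n,f):
    p,d=eyes.read_camera(n); cv2.imwrite(f'pics/{f}.png',p[:,:,::-1]); np.save(f'pics/{f}.npy',d); return p,d
def ray(n,u,v,z):
    c=eyes.calibration(n);R=np.array(c["R"]);t=np.array(c["t"])
    o=-R.T@t; d=R.T@np.array([(u-c["cx"])/c["fx"],(v-c["cy"])/c["fy"],1]); return o+d*(z-o[2])/d[2]
def proj(n,X):
    c=eyes.calibration(n);p=np.array(c["R"])@np.array(X)+np.array(c["t"]); return p[0]/p[2]*c["fx"]+c["cx"],p[1]/p[2]*c["fy"]+c["cy"]
E
python3 - <<'E'
from h import *
for n in("scene","top"):
    shot(n,n+"0"); c=eyes.calibration(n);R=np.array(c["R"]);print(n,c["fx"],c["cx"],c["cy"],(-R.T@np.array(c["t"])).round(3),R.round(3).tolist())
a=cv2.imread('pics/top0.png');cv2.imwrite('pics/top0b.png',cv2.resize(a,(800,600),interpolation=cv2.INTER_CUBIC))
a=cv2.imread('pics/scene0.png');cv2.imwrite('pics/scene0b.png',cv2.resize(a,(800,600),interpolation=cv2.INTER_CUBIC))
o=readout.get_obs();print(o)
E
```

```text
scene 456.83912799495147 275.41511270118053 205.73029857056906 [ 1.127 -0.412  0.726] [[0.579, 0.815, -0.018], [0.527, -0.391, -0.755], [-0.622, 0.427, -0.656]]
top 389.09178084009073 281.4873125654581 207.62038298636472 [0.392 0.022 1.077] [[-0.018, -1.0, -0.021], [-0.994, 0.02, -0.109], [0.109, 0.019, -0.994]]
{'t': 0.1, 'q': array([-1.26509941,  0.47770703,  0.02237687,  1.55630499, -0.01148457,
        1.10930304, -0.08307317]), 'joint_vel': array([ 0.00198999, -0.00280999,  0.00057376, -0.00327251,  0.00093813,
       -0.00023933, -0.00051373]), 'joint_torque': array([ 4.17196308e-03, -5.97756243e+01,  1.61351725e+00, -2.81952024e+01,
        1.28181494e-02,  5.07543795e-03, -4.02471153e-05]), 'eef_pos': array([0.27123692, 0.61755079, 0.23045068]), 'tool_rot': array([-9.24549516e-05,  2.05413775e-01,  9.78674893e-01, -7.91527687e-04]), 'contact_force': array([ 0.11736338, -0.29600141, -0.10706455]), 'torque': array([ 0.01466209,  0.00499917, -0.00343217]), 'gripper_width': 0.9977354365094663}
```

View pics/top0b.png

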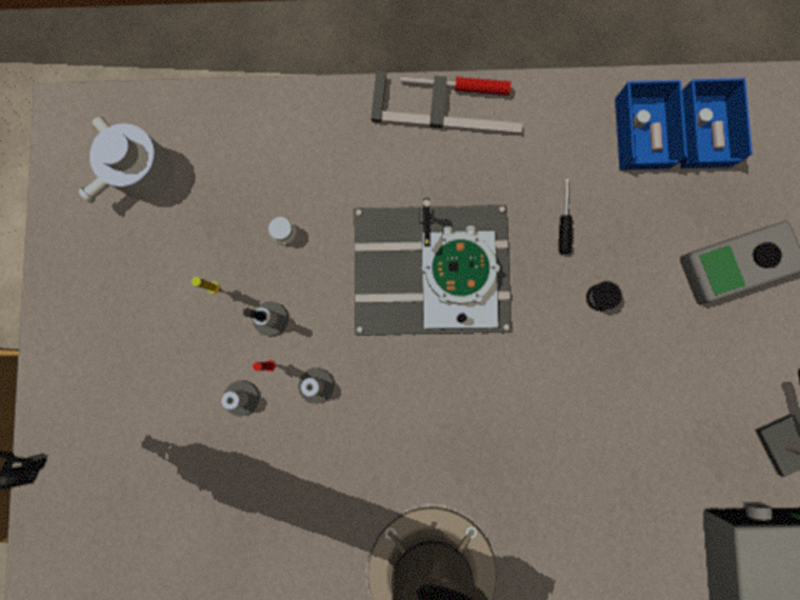

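View pics/scene0b.png

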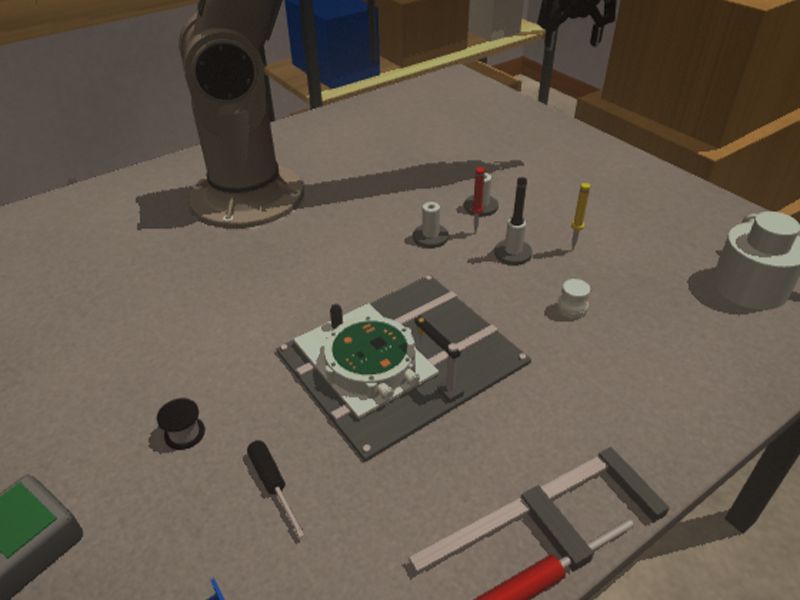

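Top view (800 px scale): fixture around (430,270), with the carriage on its right (−y) side. The ground pad is at (460,246), the needle at (427,243), the test pad at (471,283) and the knob at (462,318). The black probe is in its stand at (270,318), which is the farthest stand from the base. Measuring now.

```bash
python3 - <<'E'
from h import *
for n in("top","scene"):
    a=cv2.imread(f'pics/{n}0.png'); h=cv2.cvtColor(a,cv2.COLOR_BGR2HSV)
    m=((h[...,0]>3)&(h[...,0]<20)&(h[...,1]>130)&(h[...,2]>90)).astype(np.uint8)
    k,l,s,c=cv2.connectedComponentsWithStats(m)
    for i in range(1,k):
        p=ray(n,*c[i],.052)
        if s[i,4]>8 and .45<p[0]<.85 and abs(p[1])<.25: print(n,"orange",c[i].round(1),s[i],p.round(4))
# fixture screws, top (800 scale /1.4286)
f=.7
S=[ray("top",u*f,v*f,.011) for u,v in((359,212),(503,210),(506,329),(360,331))]
print("screws",np.round(S,4))
print("knob",ray("top",461*f,317*f,.062),"needle",ray("top",427*f,243*f,.0535))
for u,v in((267,318),(250,313)): print("stand/probe top",ray("top",u*f,v*f,.07),ray("top",u*f,v*f,.156))
for nm,u,v in(("spool",604,295),("jar",281,229),("stand2",311,386),("stand3",231,400)): print(nm,ray("top",u*f,v*f,.05).round(3))
a=cv2.imread('pics/top0.png')
l=cv2.resize(a[130:245,240:365],None,fx=5,fy=5,interpolation=cv2.INTER_CUBIC)
cv2.imwrite('pics/c1.png',l)
b=cv2.imread('pics/scene0.png')
cv2.imwrite('pics/c2.png',cv2.resize(b[110:290,190:390],None,fx=3.3,fy=3.3,interpolation=cv2.INTER_CUBIC))
E
```

```text
top orange [321.8 172. ] [320 170   5   5  23] [ 0.599  -0.0677  0.052 ]
top orange [315.  197.5] [313 197   5   2  10] [ 0.5306 -0.0476  0.052 ]
top orange [329.2 198. ] [327 196   5   5  19] [ 0.5285 -0.0852  0.052 ]
top orange [315.  201.4] [313 200   5   3  11] [ 0.5203 -0.0473  0.052 ]
scene orange [256.5 228. ] [254 227   6   3  10] [ 0.5224 -0.0469  0.052 ]
scene orange [259.  230.7] [257 229   5   4  10] [ 0.5325 -0.0473  0.052 ]
scene orange [243.2 237.5] [241 236   5   4  18] [ 0.5298 -0.0851  0.052 ]
scene orange [269.2 253.8] [266 251   7   6  28] [ 0.6    -0.0678  0.052 ]
screws [[ 0.6789  0.1244  0.011 ]
 [ 0.6763 -0.1577  0.011 ]
 [ 0.4437 -0.1547  0.011 ]
 [ 0.4451  0.1246  0.011 ]]
knob [ 0.46464505 -0.06524137  0.062     ] needle [ 0.60515276 -0.00654816  0.0535    ]
stand/probe top [0.46903659 0.28875505 0.07      ] [0.46250073 0.26600456 0.156     ]
stand/probe top [0.47879431 0.32007132 0.07      ] [0.47142527 0.2946468  0.156     ]
spool [ 0.501 -0.331  0.05 ]
jar [0.639 0.269 0.05 ]
stand2 [0.344 0.212 0.05 ]
stand3 [0.321 0.359 0.05 ]
```

View pics/c1.png

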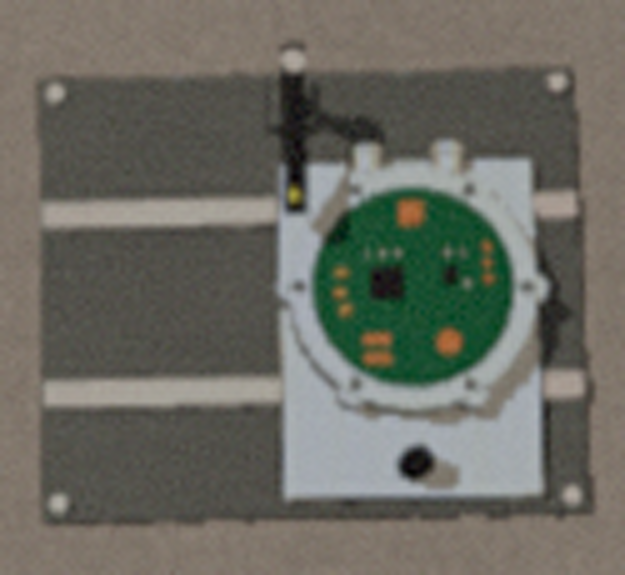

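View pics/c2.png

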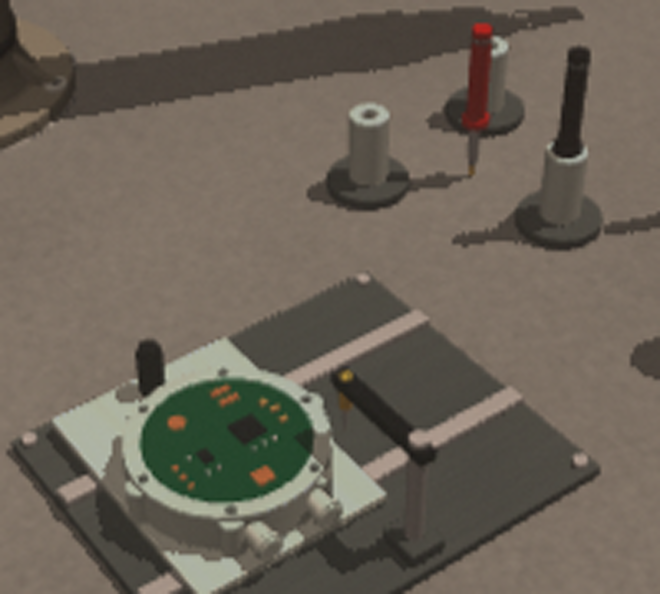

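```bash
python3 - <<'E'
from h import *
print("mark top",ray("top",298.6,168.4,.101),"scene",ray("scene",294.8,224.2,.101))
print("needle tip scene",[ray("scene",294.3,v,.0535).round(4) for v in(236,238,240,242)])
for n in("scene","top"): print(n,[np.round(proj(n,(.5995,y,.0535)),1) for y in(-.005,0,.005)])
# knob top in both views
print("knob top",ray("top",240+415/5,130+461/5,.062),"scene",ray("scene",190+149/3.3,110+346/3.3,.062))
# probe handle top: scene crop (580,50); collar/tube
print("probe top scene",ray("scene",190+580/3.3,110+52/3.3,.156),"tube",ray("scene",190+567/3.3,110+150/3.3,.07))
a=cv2.imread('pics/top0.png')[190:250,150:220]; cv2.imwrite('pics/c3.png',cv2.resize(a,None,fx=8,fy=8,interpolation=cv2.INTER_CUBIC))
q=readout.get_obs()['tool_rot']
from scipy.spatial.transform import Rotation as Ro
print(Ro.from_quat(q,scalar_first=True).as_matrix().round(3))
E
```

```text
mark top [ 0.59970885 -0.00454381  0.101     ] scene [ 0.60269789 -0.00596837  0.101     ]
needle tip scene [array([0.5908, 0.0024, 0.0535]), array([ 0.5954, -0.0012,  0.0535]), array([ 0.6001, -0.0047,  0.0535]), array([ 0.6047, -0.0082,  0.0535])]
scene [array([294. , 239.9]), array([295.9, 238.9]), array([297.9, 237.9])]
top [array([298.4, 172.2]), array([296.5, 172.2]), array([294.6, 172.3])]
knob top [ 0.46384619 -0.06599937  0.062     ] scene [ 0.46939753 -0.066861    0.062     ]
probe top scene [0.47843912 0.29845978 0.156     ] tube [0.4772612  0.29925011 0.07      ]
[[-0.916  0.402 -0.001]
 [ 0.402  0.916 -0.002]
 [-0.    -0.002 -1.   ]]
```

View pics/c3.png

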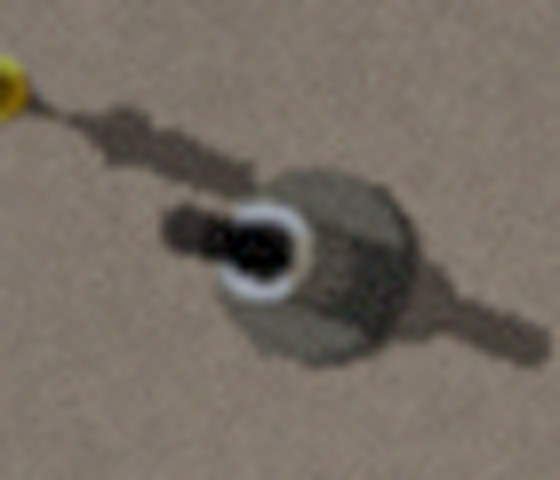

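Both views agree: pad (0.5995,−0.0678), needle y≈−0.0055, knob ≈(0.4665,−0.0665), so travel is about +62 mm. In this crop the stand's tube is at px (183,221). Moving over the knob.

```bash
python3 -m crank '[{"jaw":100,"az":-7.7},{"jaw":100,"az":-7.7},{"jaw":100,"az":-7.8},{"jaw":100,"x":-8,"y":-50},{"jaw":100,"x":-16,"y":-50},{"jaw":100,"x":-16,"y":-50},{"jaw":100,"x":-16,"y":-50},{"jaw":100,"x":-16,"y":-50},{"jaw":100,"x":-16,"y":-50},{"jaw":100,"x":-16,"y":-50},{"jaw":100,"x":-16,"y":-50},{"jaw":100}]' 30
python3 - <<'E'
from h import *
print("tube",ray("top",183,221.2,.07),"top",ray("top",173.1,218.5,.156),"foot",ray("top",189.5,223.4,.01))
E
```

```text
tube [0.47289242 0.29901375 0.07      ] top [0.4729516  0.29922988 0.156     ] foot [0.47124439 0.29739128 0.01      ]schema error: expected keys jaw, x, y, z, ax, ay, az
```

All keys are required in every row.

```bash
python3 -m crank '[{"jaw":100,"x":0,"y":0,"z":0,"ax":0,"ay":0,"az":-7.7},{"jaw":100,"x":0,"y":0,"z":0,"ax":0,"ay":0,"az":-7.7},{"jaw":100,"x":0,"y":0,"z":0,"ax":0,"ay":0,"az":-7.8},{"jaw":100,"x":-16,"y":-50,"z":0,"ax":0,"ay":0,"az":0},{"jaw":100,"x":-16,"y":-50,"z":0,"ax":0,"ay":0,"az":0},{"jaw":100,"x":-16,"y":-50,"z":0,"ax":0,"ay":0,"az":0},{"jaw":100,"x":-16,"y":-50,"z":0,"ax":0,"ay":0,"az":0},{"jaw":100,"x":-16,"y":-50,"z":0,"ax":0,"ay":0,"az":0},{"jaw":100,"x":-16,"y":-50,"z":0,"ax":0,"ay":0,"az":0},{"jaw":100,"x":-16,"y":-50,"z":0,"ax":0,"ay":0,"az":0},{"jaw":100,"x":-16,"y":-50,"z":0,"ax":0,"ay":0,"az":0},{"jaw":100,"x":0,"y":0,"z":0,"ax":0,"ay":0,"az":0}]' 30
cat >> h.py <<'E'
from scipy.spatial.transform import Rotation as Ro
def go(x,y,z):
    "mm in tool axes from measured TCP to world point"
    o=readout.get_obs(); M=Ro.from_quat(o['tool_rot'],scalar_first=True).as_matrix()
    print('t',round(o['t'],2),'pos',o['eef_pos'].round(4),'yaw y',np.degrees(np.arctan2(M[1,1],M[0,1])).round(2),'tilt',np.degrees(M[:2,2]).round(2),'F',o['contact_force'].round(2),'w',round(o['gripper_width'],3))
    print('go',((M.T@(np.array([x,y,z])-o['eef_pos']))*1000).round(1))
E
python3 -c "
from h import *
go(.4665,-.0665,.033)"
```

```text
t: 1.6
eef_pos: [0.3967, 0.2127, 0.2311]
tool_rot: [-0.0, 0.008, 1.0, -0.001]
contact_force: [-0.6, 0.8, -0.1]
gripper_width: 0.999
t 1.6 pos [0.3967 0.2127 0.2311] yaw y 89.07 tilt [-0.02 -0.08] F [-0.64  0.81 -0.12] w 0.999
go [ -74.4 -277.8  198.4]
```

```bash
python3 -m crank '[{"jaw":100,"x":-12,"y":-46,"z":0,"ax":0,"ay":0,"az":0},{"jaw":100,"x":-12,"y":-46,"z":0,"ax":0,"ay":0,"az":0},{"jaw":100,"x":-12,"y":-46,"z":0,"ax":0,"ay":0,"az":0},{"jaw":100,"x":-13,"y":-46,"z":10,"ax":0,"ay":0,"az":0},{"jaw":100,"x":-12,"y":-46,"z":25,"ax":0,"ay":0,"az":0},{"jaw":100,"x":-13,"y":-48,"z":25,"ax":0,"ay":0,"az":0},{"jaw":100,"x":0,"y":0,"z":40,"ax":0,"ay":0,"az":0},{"jaw":100,"x":0,"y":0,"z":40,"ax":0,"ay":0,"az":0},{"jaw":100,"x":0,"y":0,"z":35,"ax":0,"ay":0,"az":0},{"jaw":100,"x":0,"y":0,"z":15,"ax":0,"ay":0,"az":0},{"jaw":100,"x":0,"y":0,"z":8,"ax":0,"ay":0,"az":0},{"jaw":100,"x":0,"y":0,"z":0,"ax":0,"ay":0,"az":0}]' 30 >/dev/null
python3 -c "
from h import *
go(.4665,-.0665,.033)"
python3 -m crank '[{"jaw":0,"x":0,"y":0,"z":0,"ax":0,"ay":0,"az":0},{"jaw":0,"x":0,"y":0,"z":0,"ax":0,"ay":0,"az":0},{"jaw":0,"x":0,"y":0,"z":0,"ax":0,"ay":0,"az":0},{"jaw":0,"x":0,"y":0,"z":0,"ax":0,"ay":0,"az":0},{"jaw":0,"x":0,"y":0,"z":0,"ax":0,"ay":0,"az":0},{"jaw":0,"x":0,"y":0,"z":0,"ax":0,"ay":0,"az":0},{"jaw":0,"x":0,"y":0,"z":0,"ax":0,"ay":0,"az":0},{"jaw":0,"x":0,"y":0,"z":0,"ax":0,"ay":0,"az":0}]' 30
python3 -c "
from h import *
go(.4665,-.0665+.0623,.033)"
```

```text
t 3.1 pos [ 0.4678 -0.0615  0.0336] yaw y 89.5 tilt [0.03 0.01] F [-0.25  0.36 -0.72] w 0.998
go [ 1.3 -5.   0.6]
t: 4.1
eef_pos: [0.4677, -0.0623, 0.0338]
tool_rot: [0.0, 0.005, 1.0, -0.0]
contact_force: [-0.6, -2.1, 7.0]
gripper_width: 0.198
t 4.1 pos [ 0.4677 -0.0623  0.0338] yaw y 89.45 tilt [ 0.04 -0.02] F [-0.64 -2.06  6.98] w 0.198
go [ 1.7 58.   0.8]
```

```bash
cat >> h.py <<'E'
def pads(f):
    for n in("scene","top"):
        p,d=shot(n,f+n); h=cv2.cvtColor(p,cv2.COLOR_RGB2HSV)
        m=((h[...,0]>3)&(h[...,0]<20)&(h[...,1]>130)&(h[...,2]>80)).astype(np.uint8)
        k,l,s,c=cv2.connectedComponentsWithStats(m)
        for i in range(1,k):
            q=ray(n,*c[i],.052)
            if s[i,4]>8 and .5<q[0]<.65 and abs(q[1])<.15: print(n,s[i,2:],c[i].round(1),q.round(4))
E
python3 -c "
from h import *
pads('g1')"
```

```text
scene [5 3 9] [258.2 227.1] [ 0.5223 -0.0425  0.052 ]
scene [5 3 9] [260.8 229.9] [ 0.5327 -0.0428  0.052 ]
scene [ 3  5 10] [293.7 231.6] [0.5783 0.0102 0.052 ]
scene [ 5  4 18] [245.  236.7] [ 0.5299 -0.0808  0.052 ]
scene [ 7  6 27] [271.1 252.7] [ 0.5999 -0.0631  0.052 ]
top [ 5  5 23] [320.2 172. ] [ 0.5991 -0.0633  0.052 ]
```

```bash
python3 -m crank '[{"jaw":0,"x":0,"y":5,"z":0,"ax":0,"ay":0,"az":0},{"jaw":0,"x":0,"y":8,"z":0,"ax":0,"ay":0,"az":0},{"jaw":0,"x":0,"y":10,"z":0,"ax":0,"ay":0,"az":0},{"jaw":0,"x":0,"y":10,"z":0,"ax":0,"ay":0,"az":0},{"jaw":0,"x":0,"y":10,"z":0,"ax":0,"ay":0,"az":0},{"jaw":0,"x":0,"y":8,"z":0,"ax":0,"ay":0,"az":0},{"jaw":0,"x":0,"y":5,"z":0,"ax":0,"ay":0,"az":0},{"jaw":0,"x":0,"y":2,"z":0,"ax":0,"ay":0,"az":0},{"jaw":0,"x":0,"y":0,"z":0,"ax":0,"ay":0,"az":0},{"jaw":0,"x":0,"y":0,"z":0,"ax":0,"ay":0,"az":0},{"jaw":0,"x":0,"y":0,"z":0,"ax":0,"ay":0,"az":0}]' 30
python3 - <<'E'
from h import *
pads('g2')
a=cv2.imread('pics/g2scene.png')[190:290,200:330]; cv2.imwrite('pics/c4.png',cv2.resize(a,None,fx=6,fy=6,interpolation=cv2.INTER_CUBIC))
E
```

```text
t: 5.58
eef_pos: [0.4678, -0.0038, 0.0338]
tool_rot: [-0.0, 0.005, 1.0, 0.0]
contact_force: [-3.1, -1.7, 9.2]
gripper_width: 0.195
scene [ 5  4 10] [280.  216.3] [0.5222 0.015  0.052 ]
scene [5 3 9] [282.8 218.9] [0.5326 0.015  0.052 ]
scene [ 5  4 18] [267.8 225.5] [ 0.5304 -0.0232  0.052 ]
scene [ 3  5 10] [293.7 231.6] [0.5783 0.0102 0.052 ]
scene [ 7  5 22] [294.1 240.8] [ 0.6004 -0.0055  0.052 ]
top [ 5  4 15] [298.1 173.4] [ 0.5965 -0.0042  0.052 ]
```

View pics/c4.png

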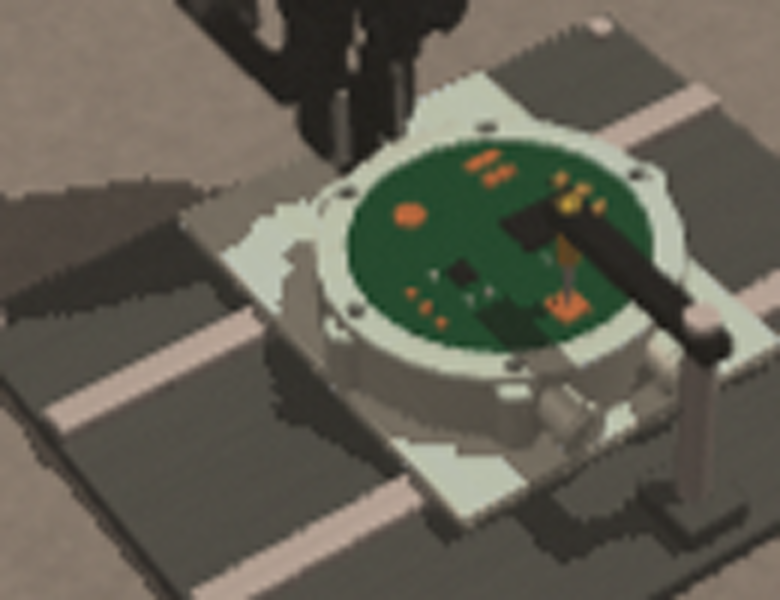

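The scene crop shows the needle tip at about (570,300), over the pad centre at (568,307); the 1.5 mm height accounts for the offset. Releasing, lifting and checking.

```bash
python3 -m crank '[{"jaw":100,"x":0,"y":0,"z":0,"ax":0,"ay":0,"az":0},{"jaw":100,"x":0,"y":0,"z":0,"ax":0,"ay":0,"az":0},{"jaw":100,"x":0,"y":0,"z":0,"ax":0,"ay":0,"az":0},{"jaw":100,"x":0,"y":0,"z":0,"ax":0,"ay":0,"az":0},{"jaw":100,"x":0,"y":0,"z":0,"ax":0,"ay":0,"az":0},{"jaw":100,"x":0,"y":0,"z":0,"ax":0,"ay":0,"az":0},{"jaw":100,"x":0,"y":0,"z":-20,"ax":0,"ay":0,"az":0},{"jaw":100,"x":0,"y":0,"z":-40,"ax":0,"ay":0,"az":0},{"jaw":100,"x":0,"y":0,"z":-50,"ax":0,"ay":0,"az":0},{"jaw":100,"x":0,"y":0,"z":-50,"ax":0,"ay":0,"az":0},{"jaw":100,"x":0,"y":0,"z":-50,"ax":0,"ay":0,"az":0},{"jaw":100,"x":0,"y":0,"z":0,"ax":0,"ay":0,"az":0}]' 30
python3 -c "
from h import *
pads('g3')
go(.474,.299,.1)"
```

```text
t: 7.18
eef_pos: [0.4703, -0.0035, 0.247]
tool_rot: [0.004, 0.004, 1.0, 0.001]
contact_force: [0.4, -0.9, -0.2]
gripper_width: 1.003
scene [5 3 9] [280.2 216.1] [0.522  0.0158 0.052 ]
scene [5 3 9] [282.8 218.9] [0.5326 0.015  0.052 ]
scene [ 5  4 18] [267.8 225.5] [ 0.5304 -0.0232  0.052 ]
scene [3 4 9] [293.8 231.9] [0.5791 0.0098 0.052 ]
scene [ 7  5 23] [294.1 240.7] [ 0.6004 -0.0055  0.052 ]
t 7.28 pos [ 0.4678 -0.0036  0.2433] yaw y 89.5 tilt [0.04 0.03] F [-0.01  0.65 -0.01] w 0.998
go [ -3.5 302.6 143.5]
```

Released: the pad stayed at (0.600,−0.0055). On to the probe.

```bash
python3 -m crank '[{"jaw":100,"x":0,"y":30,"z":0,"ax":0,"ay":0,"az":0},{"jaw":100,"x":0,"y":50,"z":0,"ax":0,"ay":0,"az":0},{"jaw":100,"x":-2,"y":50,"z":0,"ax":0,"ay":0,"az":0},{"jaw":100,"x":-2,"y":50,"z":0,"ax":0,"ay":0,"az":0},{"jaw":100,"x":0,"y":50,"z":0,"ax":0,"ay":0,"az":0},{"jaw":100,"x":0,"y":47,"z":0,"ax":0,"ay":0,"az":0},{"jaw":100,"x":0,"y":25,"z":0,"ax":0,"ay":0,"az":0},{"jaw":100,"x":0,"y":0,"z":40,"ax":0,"ay":0,"az":0},{"jaw":100,"x":0,"y":0,"z":10,"ax":0,"ay":0,"az":0},{"jaw":100,"x":0,"y":0,"z":0,"ax":0,"ay":0,"az":0}]' 30
python3 - <<'E'
from h import *
go(.474,.299,.104)
for n in("scene","top"): shot(n,'p1'+n)
a=cv2.imread('pics/p1scene.png')[70:200,260:430]; b=cv2.imread('pics/p1top.png')[150:280,110:280]
cv2.imwrite('pics/c5.png',np.hstack([cv2.resize(i,None,fx=2.35,fy=4*.5875,interpolation=cv2.INTER_CUBIC) for i in(a,b)]))
E
```

```text
t: 8.52
eef_pos: [0.4744, 0.2968, 0.1926]
tool_rot: [-0.001, 0.005, 1.0, -0.001]
contact_force: [-0.9, 0.0, 0.4]
gripper_width: 0.999
t 8.53 pos [0.4744 0.2968 0.1926] yaw y 89.4 tilt [-0.1  -0.11] F [-0.86  0.02  0.41] w 0.999
go [ 0.3  2.4 88.6]
```

View pics/c5.png

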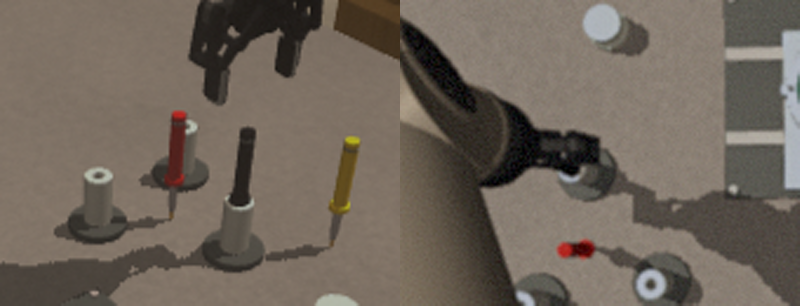

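The black probe at left-panel (247,135) lies between the open fingers, whose tips are at (215,95) and (288,70). Descending and gripping.

```bash
python3 -m crank '[{"jaw":100,"x":0,"y":1,"z":25,"ax":0,"ay":0,"az":0},{"jaw":100,"x":0,"y":1,"z":30,"ax":0,"ay":0,"az":0},{"jaw":100,"x":0,"y":0,"z":24,"ax":0,"ay":0,"az":0},{"jaw":100,"x":0,"y":0,"z":10,"ax":0,"ay":0,"az":0},{"jaw":100,"x":0,"y":0,"z":0,"ax":0,"ay":0,"az":0},{"jaw":0,"x":0,"y":0,"z":0,"ax":0,"ay":0,"az":0},{"jaw":0,"x":0,"y":0,"z":0,"ax":0,"ay":0,"az":0},{"jaw":0,"x":0,"y":0,"z":0,"ax":0,"ay":0,"az":0},{"jaw":0,"x":0,"y":0,"z":0,"ax":0,"ay":0,"az":0},{"jaw":0,"x":0,"y":0,"z":0,"ax":0,"ay":0,"az":0},{"jaw":0,"x":0,"y":0,"z":0,"ax":0,"ay":0,"az":0},{"jaw":0,"x":0,"y":0,"z":0,"ax":0,"ay":0,"az":0}]' 40
python3 -c "
from h import *
go(.474,.299,.104+.12)"
```

```text
t: 10.12
eef_pos: [0.4748, 0.3003, 0.1045]
tool_rot: [0.0, 0.004, 1.0, 0.0]
contact_force: [-0.1, -0.0, 4.5]
gripper_width: 0.177
t 10.12 pos [0.4748 0.3003 0.1045] yaw y 89.49 tilt [0.02 0.01] F [-0.14 -0.05  4.54] w 0.177
go [   0.7   -1.3 -119.5]
```

```bash
python3 -m crank '[{"jaw":0,"x":0,"y":0,"z":-10,"ax":0,"ay":0,"az":0},{"jaw":0,"x":0,"y":0,"z":-20,"ax":0,"ay":0,"az":0},{"jaw":0,"x":0,"y":0,"z":-25,"ax":0,"ay":0,"az":0},{"jaw":0,"x":0,"y":0,"z":-25,"ax":0,"ay":0,"az":0},{"jaw":0,"x":0,"y":0,"z":-20,"ax":0,"ay":0,"az":0},{"jaw":0,"x":0,"y":0,"z":-10,"ax":0,"ay":0,"az":0},{"jaw":0,"x":0,"y":0,"z":0,"ax":0,"ay":0,"az":0},{"jaw":0,"x":0,"y":0,"z":0,"ax":0,"ay":0,"az":0}]' 40
python3 - <<'E'
from h import *
for n in("scene","top"): shot(n,'p2'+n)
go(.5297,-.0232,.2145)
a=cv2.imread('pics/p2scene.png')[40:200,260:430]
cv2.imwrite('pics/c6.png',cv2.resize(a,None,fx=3.5,fy=3.5,interpolation=cv2.INTER_CUBIC))
E
```

```text
t: 11.12
eef_pos: [0.474, 0.2999, 0.2134]
tool_rot: [-0.001, 0.004, 1.0, -0.001]
contact_force: [0.0, 0.1, -0.4]
gripper_width: 0.178
t 11.22 pos [0.4741 0.2999 0.2134] yaw y 89.49 tilt [-0.08 -0.06] F [-0.03 -0.82 -0.63] w 0.179
go [ -58.5 -322.6   -0.8]
```

View pics/c6.png

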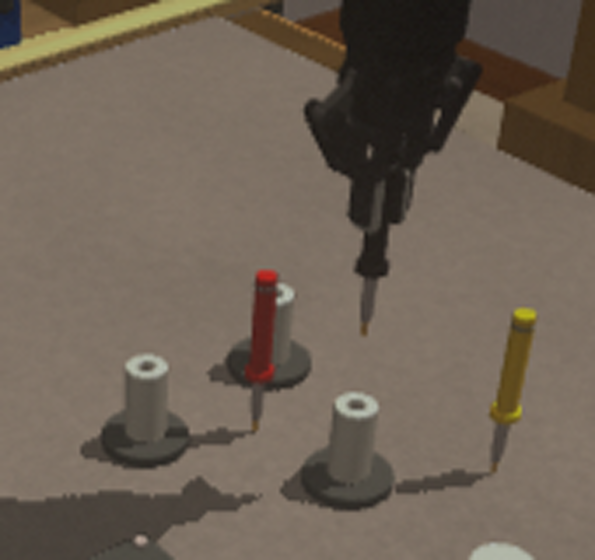

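The probe is clear of the stand and upright, with its tip at (364,333) in the crop. Moving over the test pad, tip about 15 mm above the board.

```bash
python3 -c "
from h import *
print(ray('scene',364,135.1,.127))"
python3 -m crank '[{"jaw":0,"x":-4,"y":-20,"z":0,"ax":0,"ay":0,"az":0},{"jaw":0,"x":-8,"y":-45,"z":0,"ax":0,"ay":0,"az":0},{"jaw":0,"x":-9,"y":-50,"z":0,"ax":0,"ay":0,"az":0},{"jaw":0,"x":-9,"y":-50,"z":0,"ax":0,"ay":0,"az":0},{"jaw":0,"x":-9,"y":-50,"z":0,"ax":0,"ay":0,"az":0},{"jaw":0,"x":-9,"y":-50,"z":0,"ax":0,"ay":0,"az":0},{"jaw":0,"x":-8,"y":-40,"z":0,"ax":0,"ay":0,"az":0},{"jaw":0,"x":-3,"y":-18,"z":0,"ax":0,"ay":0,"az":0},{"jaw":0,"x":0,"y":0,"z":25,"ax":0,"ay":0,"az":0},{"jaw":0,"x":0,"y":0,"z":25,"ax":0,"ay":0,"az":0},{"jaw":0,"x":0,"y":0,"z":10,"ax":0,"ay":0,"az":0},{"jaw":0,"x":0,"y":0,"z":0,"ax":0,"ay":0,"az":0}]' 40
python3 - <<'E'
from h import *
pads('p3')
go(.5297,-.0232,.1535)
a=cv2.imread('pics/p3scene.png')[170:270,210:330]
cv2.imwrite('pics/c7.png',cv2.resize(a,None,fx=6,fy=6,interpolation=cv2.INTER_CUBIC))
E
```

```text
[0.47417933 0.30115545 0.127     ]
t: 12.72
eef_pos: [0.5301, -0.0241, 0.1539]
tool_rot: [-0.001, 0.005, 1.0, -0.0]
contact_force: [0.2, -0.5, -0.1]
gripper_width: 0.173
scene [5 3 9] [280.2 216.1] [0.522  0.0158 0.052 ]
scene [5 3 9] [282.8 218.9] [0.5326 0.015  0.052 ]
scene [ 5  4 18] [267.8 225.5] [ 0.5304 -0.0232  0.052 ]
scene [ 3  5 10] [293.7 231.6] [0.5783 0.0102 0.052 ]
scene [ 7  5 22] [294.1 240.8] [ 0.6004 -0.0055  0.052 ]
t 12.82 pos [ 0.5312 -0.0237  0.155 ] yaw y 89.47 tilt [0.06 0.  ] F [-0.46 -0.24 -0.49] w 0.174
go [1.5 0.5 1.5]
```

View pics/c7.png

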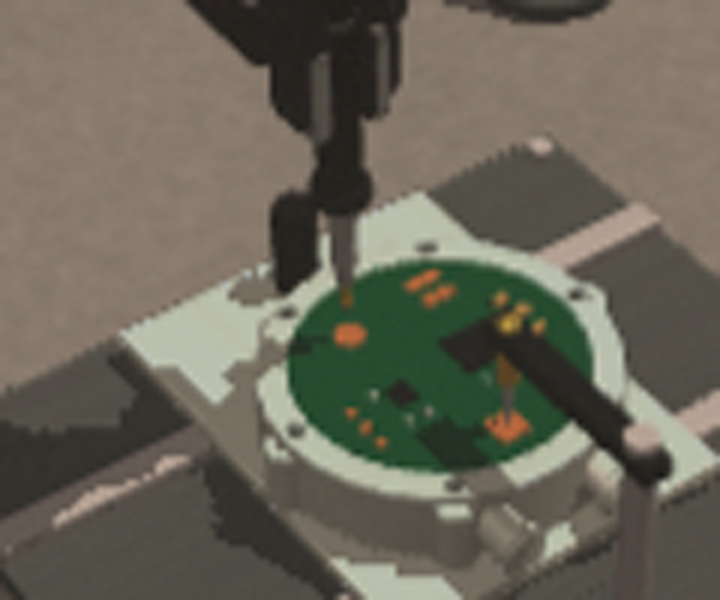

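The tip is at (347,303), just above the pad at (350,334). Descending to near contact, with the ground pad still under the needle.

```bash
python3 -c "
from h import *
for z in(.0655,.0675,.0695): print(z,ray('scene',267.4,220.1,z).round(4))"
python3 -m crank '[{"jaw":0,"x":1,"y":0,"z":4,"ax":0,"ay":0,"az":0},{"jaw":0,"x":0,"y":0,"z":4,"ax":0,"ay":0,"az":0},{"jaw":0,"x":0,"y":0,"z":2,"ax":0,"ay":0,"az":0},{"jaw":0,"x":0,"y":0,"z":0,"ax":0,"ay":0,"az":0},{"jaw":0,"x":0,"y":0,"z":0,"ax":0,"ay":0,"az":0},{"jaw":0,"x":0,"y":0,"z":0,"ax":0,"ay":0,"az":0}]' 40
python3 -c "
from h import *
go(.5297,-.0232,.1345)"
```

```text
0.0655 [ 0.5281 -0.0221  0.0655]
0.0675 [ 0.5299 -0.0233  0.0675]
0.0695 [ 0.5317 -0.0245  0.0695]
t: 13.58
eef_pos: [0.5298, -0.0233, 0.1444]
tool_rot: [0.0, 0.004, 1.0, 0.0]
contact_force: [0.5, -0.1, -0.6]
gripper_width: 0.177
t 13.57 pos [ 0.5298 -0.0233  0.1444] yaw y 89.49 tilt [0.01 0.  ] F [ 0.48 -0.13 -0.57] w 0.177
go [0.1 0.1 9.9]
```

```bash
cat > f.py <<'E'
from h import *
for i in range(8): shot("scene","f")
go(.5297,-.0232,.1345)
E
python3 -m crank '[{"jaw":0,"x":0,"y":0,"z":2,"ax":0,"ay":0,"az":0},{"jaw":0,"x":0,"y":0,"z":2,"ax":0,"ay":0,"az":0},{"jaw":0,"x":0,"y":0,"z":0,"ax":0,"ay":0,"az":0},{"jaw":0,"x":0,"y":0,"z":0,"ax":0,"ay":0,"az":0}]' 40
python3 -m crank '[{"jaw":0,"x":0,"y":0,"z":2,"ax":0,"ay":0,"az":0},{"jaw":0,"x":0,"y":0,"z":2,"ax":0,"ay":0,"az":0},{"jaw":0,"x":0,"y":0,"z":0,"ax":0,"ay":0,"az":0},{"jaw":0,"x":0,"y":0,"z":0,"ax":0,"ay":0,"az":0}]' 40
python3 -m crank '[{"jaw":0,"x":0,"y":0,"z":2,"ax":0,"ay":0,"az":0},{"jaw":0,"x":0,"y":0,"z":0,"ax":0,"ay":0,"az":0},{"jaw":0,"x":0,"y":0,"z":0,"ax":0,"ay":0,"az":0}]' 40
python3 - <<'E'
from h import *
for i in range(10):
    eyes.read_camera("top"); o=readout.get_obs(); print(o['t'],o['eef_pos'].round(4),o['contact_force'].round(2))
pads('p4')
a=cv2.imread('pics/p4scene.png')[170:270,210:330]
cv2.imwrite('pics/c8.png',cv2.resize(a,None,fx=6,fy=6,interpolation=cv2.INTER_CUBIC))
E
```

```text
t: 14.08
eef_pos: [0.5297, -0.0233, 0.1403]
tool_rot: [-0.0, 0.004, 1.0, 0.0]
contact_force: [-0.5, 0.1, -0.6]
gripper_width: 0.177
t: 14.58
eef_pos: [0.5299, -0.0233, 0.1364]
tool_rot: [0.0, 0.004, 1.0, 0.0]
contact_force: [0.6, 0.6, 1.5]
gripper_width: 0.178
t: 14.95
eef_pos: [0.5298, -0.0233, 0.1344]
tool_rot: [0.0, 0.004, 1.0, 0.0]
contact_force: [1.2, -0.9, 1.5]
gripper_width: 0.174
15.0 [ 0.5298 -0.0232  0.1344] [0.43 0.55 1.42]
15.05 [ 0.5298 -0.0233  0.1344] [0.59 0.69 1.79]
15.1 [ 0.5298 -0.0233  0.1344] [ 0.32 -0.23  2.06]
15.15 [ 0.5298 -0.0233  0.1344] [-0.31 -0.34  0.16]
15.2 [ 0.5298 -0.0233  0.1344] [-0.54 -0.89  1.18]
15.25 [ 0.5298 -0.0232  0.1343] [ 0.21 -0.1   2.23]
15.3 [ 0.5298 -0.0233  0.1343] [0.48 0.2  1.77]
15.35 [ 0.5297 -0.0233  0.1343] [1.29 0.43 0.62]
15.4 [ 0.5298 -0.0233  0.1343] [ 0.19 -0.37  1.09]
15.45 [ 0.5297 -0.0233  0.1343] [-0.35  0.27  1.31]
scene [5 3 9] [280.2 216.1] [0.522  0.0158 0.052 ]
scene [5 3 9] [282.8 218.9] [0.5326 0.015  0.052 ]
scene [ 5  4 14] [268.  225.5] [ 0.5307 -0.0228  0.052 ]
scene [3 4 9] [293.8 231.9] [0.5791 0.0098 0.052 ]
scene [ 7  5 23] [294.1 240.7] [ 0.6004 -0.0055  0.052 ]
```

View pics/c8.png

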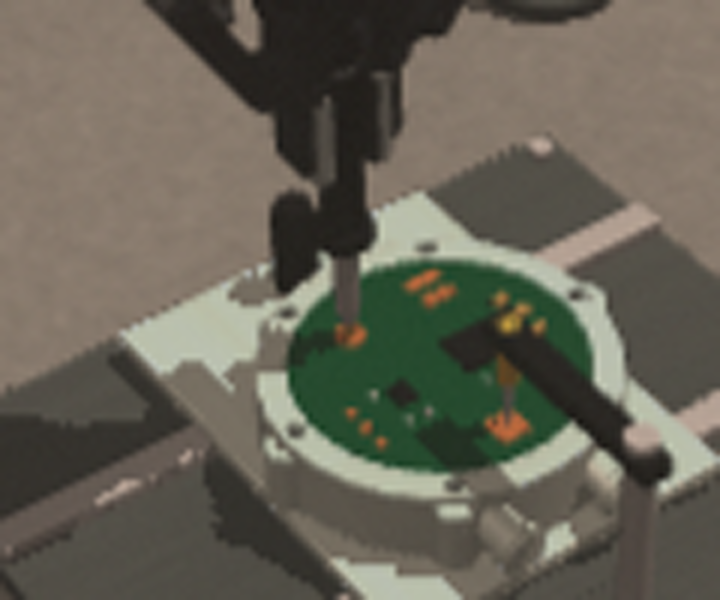

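The picture shows the pin at (347,334) in the middle of the test pad and the ground pad still under the needle. The push is about 1.9 N after the roughly −0.5 N sensor bias, which means about 3.5 mm of spring travel. Handing in.

```bash
python3 -c "
from station import ticket
print(ticket.hand_in())"
```

```text
the job is handed in; nothing more can be done
None
```

The job is handed in at about 15.6 s of the 58 s allowed, with the probe still held on the test pad; no verdict was reported.

- **Carriage:** I gripped the knob, slid the carriage about 62 mm in all (about 4 mm of it as the jaws closed), then let go. In the last scene picture the ground pad is at (0.600, −0.0055) and the needle at about (0.600, −0.005), so it is within about 1 mm. It did not move after release.
- **Probe:** I drew the black probe straight up out of the farthest stand, and a picture showed it clear and upright. It now stands with tool tilt under 0.1° and its tip about 1 mm from the test pad's centre.
- **Spring:** Tool height puts it about 4 mm in. The averaged force, about 1.4 N raw or 1.9 N after the sensor offset, suggests about 3.5 mm. The force reading is noisy (0.2 to 2.2 N raw), but both estimates are well inside 1.5 to 6.5 mm.
- **Not checked:** I did not measure the spool, jar and screwdriver again at the end. No planned path came near them.

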